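# Weed out the weak bag clip

### The job

One of the three bag clips on the shelf has lost its spring: give their levers a good squeeze where they lie until you have felt the one that gives way easily, and let go of it. Then take that weak clip again by its closed jaws, so that its levers stay free while it is carried, lay it in the open top drawer and push the drawer fully shut. Leave the good clips about where they lie and do not disturb the jar or the spatula.

Things in the scene. Friction and masses are not known exactly. Their poses are not given: they have to be found in the camera images.
- clip_a_mid (a point): centre of one of three look-alike grey plastic bag clips (50 g), 85 long, 46 wide, 30 high, lying on edge, hinge pin upright. Point on the pin, half-way up (15 above the shelf). x to the jaws, z up. The shut jaws run from x 0 to 42 and are 18 wide over flat sides. The levers splay from the pin to upright thumb rolls (radius 5) at x -38, y +-18: 46 over the rolls
- clip_b_mid (a point): centre of another such clip; shape and axes as for clip_a_mid. On every clip, squeezing the two rolls together (along y) spreads the jaws; the clip springs shut when let go. Pinching the shut jaws moves nothing. The names do not tell which clip is weak, and their places are mixed up
- clip_c_mid (a point): centre of another such clip; shape and axes as for clip_a_mid. Push on each finger: a good clip about 9 N as it starts to give, 15 N at 10 mm of squeeze (36 over the rolls), 22 N at the stop (20 mm of squeeze, 26 over the rolls); the one weak clip 2.5 N, 3 to 5 N and 5 to 6 N
- clip_a_lever (a joint): how far the levers of clip_a are squeezed, rad: 0 at rest (jaws shut, 46 mm over the rolls), 0.24 at 10 mm of squeeze, 0.52 at the stop; springs back when let go
- clip_b_lever (a joint): how far the levers of clip_b are squeezed, rad: 0 at rest (jaws shut, 46 mm over the rolls), 0.24 at 10 mm of squeeze, 0.52 at the stop; springs back when let go
- clip_c_lever (a joint): how far the levers of clip_c are squeezed, rad: 0 at rest (jaws shut, 46 mm over the rolls), 0.24 at 10 mm of squeeze, 0.52 at the stop; springs back when let go
- unit_drawer0 (a joint): top drawer of a white plastic two-drawer unit (250 deep, 240 wide, 170 high, fixed, front towards the robot): opening in m, 0 shut; starts 0.14 to 0.17 open. It slides with about 1 N of friction and stays where it is left. The unit's top covers what lies more than the opening plus 9 mm behind the inner face of the drawer's front
- unit_drawer0_handle (a point): middle of the top drawer's level bar handle, 120 long (y), 35 out from the front panel, 132 above the shelf. It moves with the drawer. x points into the unit (the way the drawer shuts), z up. From here the drawer's inside runs from x +56 to +261, y -98 to +98, its floor 37 below; side walls stand 53 above the floor, the front panel 64
- jar_mid (a point): centre (half-way up) of a closed glass jar with a steel screw lid, 80 across, 120 high; not to be disturbed
- spatula_grip (a point): handle of a wooden spatula, 280 long, lying flat; not to be disturbed
There are look-alikes about, which are no part of the job. Leave any purple look-alike of the part that bears clip_a_mid alone.

How it is judged:
On the way, in this order (a step that is already met when the one before it is completed fails the run):
1. the weak clip, lying on the shelf, is squeezed by its levers at least 5 mm (0.12 rad) for 0.15 s (value of joint clip_b_lever above 0.12 rad and height (world z) of clip_b_mid below 0.03 m), for 0.15 s.
2. the weak clip is let go, its levers free again, on the shelf (value of joint clip_b_lever below 0.06 rad and height (world z) of clip_b_mid below 0.03 m and contact force between clip_b and the fingers below 0.2 N), for 0.1 s.
3. the weak clip is lifted at least 45 mm with its levers free (value of joint clip_b_lever below 0.1 rad and height (world z) of clip_b_mid above 0.06 m), for 0.1 s.
4. the weak clip lies in the drawer, let go, before the drawer is pushed shut (x of clip_b_mid in the frame of unit_drawer0_handle between 0.05 and 0.266 m and y of clip_b_mid in the frame of unit_drawer0_handle between -0.1 and 0.1 m and z of clip_b_mid in the frame of unit_drawer0_handle between -0.042 and -0.002 m and value of joint unit_drawer0 above 0.08 m and contact force between clip_b and the fingers below 0.2 N), for 0.2 s.
At the end, for the whole second after the job is handed in: the weak clip lies in the top drawer (on or within 20 mm of its floor) with its levers free, the drawer is shut to within 6 mm, and both good clips lie on the shelf within 60 mm of where they were (x of clip_b_mid in the frame of unit_drawer0_handle between 0.05 and 0.266 m and y of clip_b_mid in the frame of unit_drawer0_handle between -0.1 and 0.1 m and z of clip_b_mid in the frame of unit_drawer0_handle between -0.042 and -0.002 m and value of joint unit_drawer0 below 0.006 m and value of joint clip_b_lever below 0.06 rad and height (world z) of each of clip_a_mid, clip_c_mid below 0.03 m and distance of each of clip_a_mid, clip_c_mid from where it was at the start of the episode below 0.06 m); the robot touches nothing.
It fails at once if a clip is carried (more than 45 mm up) with its levers squeezed over 0.2 rad ((height (world z) of clip_a_mid above 0.06 m and value of joint clip_a_lever above 0.2 rad) or (height (world z) of clip_b_mid above 0.06 m and value of joint clip_b_lever above 0.2 rad) or (height (world z) of clip_c_mid above 0.06 m and value of joint clip_c_lever above 0.2 rad)).
It fails at once if a good clip is lifted more than 45 mm off the shelf (height (world z) of any of clip_a_mid, clip_c_mid above 0.06 m).
It fails at once if the jar or the spatula is pushed more than 30 mm, or the jar tipped (distance of any of jar_mid, spatula_grip from where it was at the start of the episode above 0.03 m or angle between jar_mid's own z axis and vertical above 0.3 rad).
It also fails if it takes over 67 s, if anything falls off the work surface, if the arm or the gripper's body presses on something with over 40 N, if the wrist force passes 120 N, or if a joint passes its speed limit or range.

### The arm

A 6-joint arm with a two-finger parallel gripper is mounted at the origin on the work surface. World frame = base frame: x ahead of the robot, y to its left, z up, the work surface at z = 0. Lengths are in m, angles in rad, forces in N, time in s.
With the tool pointing down it reaches from about 0.375 to 0.975 m from the base axis. Payload 3.8 kg.
Tool frame: the origin (TCP) lies where the fingers leave the gripper's body, on its centre line; the fingertips stand robot.finger_overhang ahead of it and the grasp point (between the pads) lies 54 mm ahead of it (robot.finger_overhang is the distance from the TCP to the fingertips, in m); z points along the fingers, y is the direction in which the jaws open and shut (so a half turn about z gives the same grasp; the last joint's range is limited). The gripper opens to 85 mm and grips with 20 to 120 N. Pads are 22 mm wide; open, the fingers measure 114 mm over their backs; the gripper's body (76 mm by 85 mm) begins 54 mm behind the grasp point. The pads swing forward as they close: fully open they stand 13 mm farther back than shut.
Start: joints at [-1.289, 0.264, 1.604, -0, 1.274, -0.037], TCP at [0.212, -0.641, 0.304] pointing down, gripper open.
Joint ranges: [-2.63, 2.63], [-0.94, 2.18], [0.31, 2.57], [-1.31, 4.45], [0, 2.66], [-2.55, 2.55]. Speed limits (rad/s): [2.57, 2.57, 3.14, 3.14, 3.14, 3.14].

### API

Orientations are given as a unit quaternion [w, x, y, z].
In Python, from plant import readout, read_camera, ticket, boxes_of, regions_of, spot_point, robot gives the robot as it stands.
- The arm moves only by the tool apply_moves, never from a script. Its argument "plan" is a list of rows, each a list of 3 entries, a list of its own where there are three numbers: the finger opening in cm, from 0 to 8.54, then the shift along the tool's x, y, z in cm, then the turn, a rotation vector about the tool's x, y, z in rad. In form: [[grip, [tx, ty, tz], [ax, ay, az]], ...]. A call has 1 to 5 rows; each row is the pose to reach, as a shift and turn from the pose measured when the call began, along the tool's axes at that moment; what a row does not reach only later rows make up. A row lasts 1/12 s, in which the tool goes at most 41.7 mm and 7.16 degrees, less where a joint would pass 70% of its speed; a pose out of reach is approached as far as the arm can. A call with a gripper value outside its range is refused whole. The fingers move at their own pace and stop on an object; the grip force is fixed at half the most. Time passes only in rows, so rows that repeat a pose let the fingers close. It gives the time, the measured TCP pose, the force and the opening at its end, in the units of the state.
- readout.get_obs(): the state, without advancing time (a new reading comes with each control period).
- read_camera(name): name is "side" or "top"; returns a dict with "img" (400x640x3 uint8, blue, green, red), "z_map" (400x640 float32, m along the optical axis (not along the pixel's ray), 0 where there is no reading), "fx", "fy", "cx", "cy" (pixels), "distortion" ([k1, k2, p1, p2, k3] as OpenCV has them; the pictures are not rectified), "R" (3x3) and "t" (3): a world point X has camera coordinates R X + t. Camera axes: x right, y down, z forward; pixel columns grow to the right and rows downward; lengths in m; the calibration is good to about 2 mm. A picture is of the moment at which its call begins.
- ticket.finish_job(): hands the job in, once; it reports no verdict.
Trained networks look in a picture, given as the dict that the camera call returned (one of the last four; its "shot" number tells which), for a name from the list of things; names that differ only in an ending like _2 or _b are one class to them, and where a whole thing is asked for, a point or a joint stands for the part that bears it (a point fixed in the world has none). Each returns a list of dicts, best first, with "confidence" (0 to 1); they miss things now and then, are a little off and sometimes report something else, mostly with a low value. They report only what shows in the picture. A call takes as long as a camera call. They do not tell look-alikes from the thing itself.
- boxes_of(thing, picture): "extent" ([left, top, right, bottom] in pixels, round what is visible of it).
- regions_of(thing, picture): "mask" (400x640 bool, what is visible of it) and "extent" ([left, top, right, bottom] in pixels, round what is visible of it).
- spot_point(thing, picture): "position" ([column, row] in pixels: a listed point, or the origin of a listed thing).
The state is a dict: "time_s": time; "qpos": joint angles; "qvel": joint speeds; "joint_efforts": joint torques, N m; "tcp_pos": TCP position; "tool_rot": TCP orientation; "ft_force": force on the tool from outside, world axes, zero at the start; "wrist_torque": the same for the moment, N m; "grip_width": finger opening in m.
Only numpy, scipy, OpenCV 4.12 (cv2) and the standard library are available. Lean on these libraries where they do the work, as an engineer would, in place of code of your own. Each camera call takes 0.05 s, during which the arm holds its last target. There are 200 camera calls.

## Working session

There is one attempt and no reset: what is moved stays moved. The work goes in short steps, Python scripts to look and compute and a tool call to move; the robot and the scene stay as the last step left them, time stands still between calls to the robot, and variables do not carry over. Pictures are saved under pics/ and viewed, about 8 in all and at most 12, crops included, and the job is handed in when it is done.

Besides the shell and the picture viewer there is one more tool, called after "Request:" as name(argument=value, ...), one argument or row to a line, values as JSON. apply_moves: Moves the arm, as the interface text tells. Its arguments: {"type":"object","properties":{"plan":{"type":"array"}},"required":["plan"]}

```bash
ls; mkdir -p pics; cat > h.py <<'E'
import numpy as np, cv2
from plant import readout, read_camera, ticket, boxes_of, regions_of, spot_point, robot
def world(p,c,r,z=None):
    K=np.array([[p['fx'],0,p['cx']],[0,p['fy'],p['cy']],[0,0,1.]])
    u=cv2.undistortPoints(np.array([[[c,r]]],float),K,np.array(p['distortion'],float))[0,0]
    ray=np.array([u[0],u[1],1.]);R=np.array(p['R']);t=np.array(p['t']);o=-R.T@t;d=R.T@ray
    if z is None:
        s=p['z_map'][int(round(r)),int(round(c))]
    else: s=(z-o[2])/d[2]
    return o+s*d
def cloud(p,mask):
    rr,cc=np.nonzero(mask&(p['z_map']>0))
    K=np.array([[p['fx'],0,p['cx']],[0,p['fy'],p['cy']],[0,0,1.]])
    u=cv2.undistortPoints(np.stack([cc,rr],1)[:,None].astype(float),K,np.array(p['distortion'],float))[:,0]
    z=p['z_map'][rr,cc]
    return (np.c_[u*z[:,None],z]-np.array(p['t']))@np.array(p['R'])
E
python3 - <<'E'
from h import *
print({k:np.round(v,3) if not isinstance(v,str) else v for k,v in readout.get_obs().items()}, [a for a in dir(robot) if a[0]!='_'], robot.finger_overhang)
for n in('top','side'):
    p=read_camera(n);cv2.imwrite(f'pics/{n}0.png',p['img'])
    print(n,'cam',np.round(-np.array(p['R']).T@p['t'],3))
    for th in('clip_a_mid','unit_drawer0_handle','jar_mid','spatula_grip'):
        for d in spot_point(th,p)[:6]:
            c,r=d['position']; print(th,round(d['confidence'],2),np.round([c,r]),np.round(world(p,c,r),3))
    for d in regions_of('clip_a_mid',p)[:6]:
        X=cloud(p,d['mask']);b=p['img'][d['mask']].mean(0)
        print('mask',round(d['confidence'],2),d['extent'],X.mean(0).round(3),X[:,2].max().round(3),b.round())
E
```

```text
pics
{'time_s': np.float64(0.0), 'qpos': array([-1.289,  0.265,  1.605,  0.   ,  1.274, -0.037]), 'qvel': array([-0.001,  0.   , -0.002, -0.001,  0.002,  0.001]), 'joint_efforts': array([-1.0000e-03, -5.1511e+01, -3.6731e+01, -0.0000e+00,  1.3000e-02,
       -0.0000e+00]), 'tcp_pos': array([ 0.211, -0.64 ,  0.303]), 'tool_rot': array([-0.001,  0.987,  0.159, -0.   ]), 'ft_force': array([ 0.528,  0.218, -0.748]), 'wrist_torque': array([0.007, 0.019, 0.027]), 'grip_width': np.float64(0.085)} ['Unreachable', 'finger_overhang'] 0.0726
top cam [ 0.354 -0.041  1.354]
clip_a_mid 0.6 [368. 213.] [ 0.529 -0.191  0.028]
clip_a_mid 0.55 [343. 282.] [ 0.35  -0.125  0.031]
clip_a_mid 0.26 [325. 129.] [ 0.727 -0.075  0.12 ]
unit_drawer0_handle 0.56 [193. 239.] [ 0.46   0.271 -0.001]
jar_mid 0.73 [320. 132.] [ 0.719 -0.064  0.12 ]
spatula_grip 0.65 [431. 175.] [ 0.638 -0.368 -0.001]
mask 0.45 [326.9, 274.4, 362.5, 291.6] [ 0.354 -0.121  0.026] 0.037 [74. 56. 76.]
side cam [-0.116  0.582  0.913]
clip_a_mid 0.75 [390. 247.] [ 0.345 -0.118  0.014]
clip_a_mid 0.56 [357. 200.] [ 0.527 -0.194  0.023]
unit_drawer0_handle 0.73 [259. 275.] [0.437 0.237 0.137]
jar_mid 0.83 [276. 179.] [ 0.708 -0.043  0.092]
spatula_grip 0.71 [367. 158.] [ 0.639 -0.37   0.022]
mask 0.89 [374.4, 230.3, 410.7, 255.7] [ 0.349 -0.123  0.021] 0.034 [104.  56.  91.]
mask 0.73 [341.4, 193.9, 371.3, 211.0] [ 0.526 -0.197  0.019] 0.037 [88. 91. 93.]
```

```bash
python3 - <<'E'
import cv2
a=cv2.imread('pics/top0.png');b=cv2.imread('pics/side0.png')
cv2.imwrite('pics/t1.png',cv2.resize(a[80:320,120:500],(800,505),interpolation=cv2.INTER_CUBIC));cv2.imwrite('pics/s1.png',cv2.resize(b[100:340,180:560],(800,505),interpolation=cv2.INTER_CUBIC))
E
```

```text
(no output)
```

View pics/t1.png

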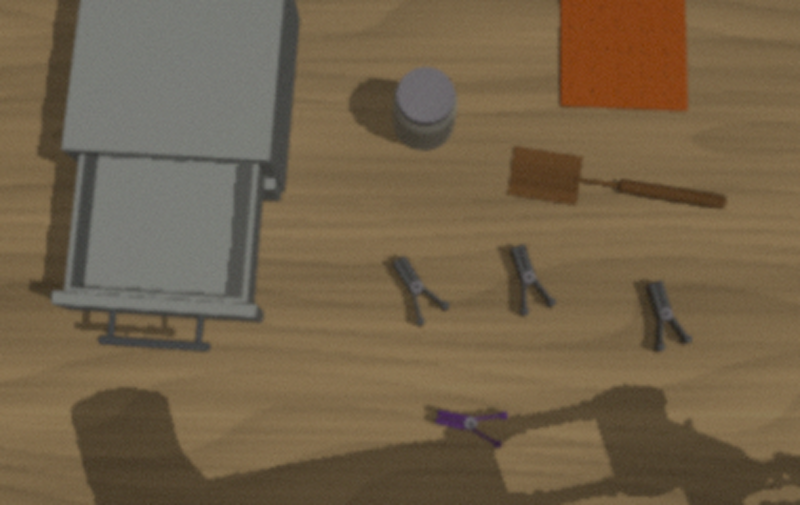

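View pics/s1.png

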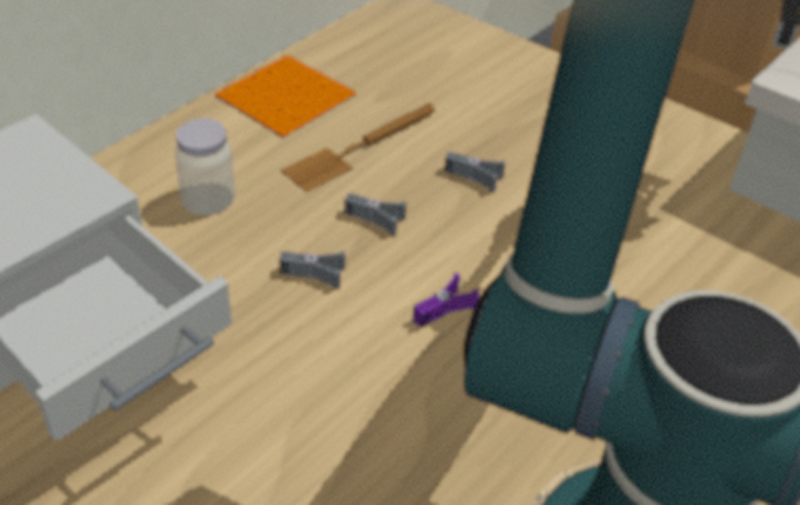

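The top view shows three grey clips with pins at crop px (417,287), (528,277) and (665,314). Their jaws point up and away from the robot, and their rolls point towards it. The purple look-alike is at (470,423), the drawer is at left with its handle from (103,341) to (208,346), and the jar is at (425,100).

```bash
cat >> h.py <<'E'
def proj(p,X):
    K=np.array([[p['fx'],0,p['cx']],[0,p['fy'],p['cy']],[0,0,1.]])
    return cv2.projectPoints(np.asarray(X,float),cv2.Rodrigues(np.array(p['R']))[0],np.array(p['t'],float),K,np.array(p['distortion'],float))[0][:,0]
def fit(p,x,y,yaw,n=8):
    from scipy.optimize import minimize
    g=cv2.GaussianBlur(p['img'],(3,3),0).astype(float); g=g[...,2] # red: grey dark vs wood
    polys=[[(0,-9),(42,-9),(42,9),(0,9)],[(0,-3),(0,4),(-38,23),(-43,18),(-38,13)],[(0,3),(0,-4),(-38,-23),(-43,-18),(-38,-13)]]
    def cost(q):
        c,s=np.cos(q[2]),np.sin(q[2]); S=8;off=proj(p,[[q[0],q[1],.03]])[0]-30
        m=np.zeros((60*S,60*S),np.uint8)
        for zz in(.03,.003):
          for P in polys:
            P=np.array(P)/1000; W=np.c_[q[0]+c*P[:,0]-s*P[:,1],q[1]+s*P[:,0]+c*P[:,1],np.full(len(P),zz)]
            cv2.fillPoly(m,[np.round((proj(p,W)-np.round(off)+.5)*S).astype(int)],255)
        a=cv2.resize(m,(60,60),interpolation=cv2.INTER_AREA)/255.
        o=np.round(off).astype(int); w=g[o[1]:o[1]+60,o[0]:o[0]+60]
        bg=np.median(w); d=np.clip(bg-w,0,50)/50
        return ((a-d)**2).sum()
    best=None
    for dy in(-.2,0,.2):
        r=minimize(cost,[x,y,yaw+dy],method='Nelder-Mead',options=dict(initial_simplex=np.array([[x,y,yaw+dy],[x+.005,y,yaw+dy],[x,y+.005,yaw+dy],[x,y,yaw+dy+.15]]),xatol=1e-4,fatol=1e-3))
        if best is None or r.fun<best.fun:best=r
    return best.x,best.fun
E
python3 - <<'E'
from h import *
p=read_camera('top');f=lambda a,z:world(p,120+a[0]/2.105,80+a[1]/2.105,z)
for pin,j,r1,r2 in [((417,287),(399,260),(419,322),(446,307)),((528,277),(518,248),(523,312),(550,303)),((665,314),(655,284),(658,347),(687,340))]:
    P=f(pin,.03);J=f(j,.03);R=(f(r1,.03)+f(r2,.03))/2;d=J-R;y=np.arctan2(d[1],d[0])
    print(P.round(3),round(y,2),*fit(p,P[0],P[1],y))
print('handle',f((103,341),.132),f((208,346),.132),'front top',f((55,297),.16),f((260,314),.16))
E
```

```text
[ 0.518 -0.061  0.03 ] 0.55 [ 0.52068781 -0.05329908  0.60374348] 96.8917903883122
[ 0.531 -0.198  0.03 ] 0.29 [ 0.53256473 -0.1912814   0.37430736] 139.83831895424836
[ 0.486 -0.369  0.03 ] 0.27 [ 0.48754904 -0.36227276  0.32762594] 115.33089996155324
handle [0.44099026 0.29862829 0.132     ] [0.43667124 0.17726353 0.132     ] front top [0.48779119 0.34834741 0.16      ] [0.47081913 0.1151931  0.16      ]
```

```bash
cat >> h.py <<'E'
from scipy.spatial.transform import Rotation as Ro
def go(x,y,z,yaw,tilt=0):
    o=readout.get_obs();w,a,b,c=o['tool_rot'];R=Ro.from_quat([a,b,c,w])
    T=Ro.from_euler('z',yaw)*Ro.from_euler('x',np.pi)*Ro.from_euler('y',tilt)
    print('t',round(o['time_s'],2),'shift cm',(R.inv().apply(np.array([x,y,z])-o['tcp_pos'])*100).round(2),'turn',(R.inv()*T).as_rotvec().round(3),'F',o['ft_force'].round(1),'w',o['grip_width'].round(4))
def rolls(x,y,yaw,z,d=-.036): go(x+d*np.cos(yaw),y+d*np.sin(yaw),z,yaw)
E
python3 - <<'E'
from h import *
rolls(.487,-.366,.30,.16)
E
```

```text
Traceback (most recent call last):
  File "h.py", line 45, in rolls
    def rolls(x,y,yaw,z,d=-.036): go(x+d*np.cos(yaw),y+d*np.sin(yaw),z,yaw)
                                  ~~^^^^^^^^^^^^^^^^^^^^^^^^^^^^^^^^^^^^^^^
  File "h.py", line 44, in go
    print('t',round(o['time_s'],2),'shift cm',(R.inv().apply(np.array([x,y,z])-o['tcp_pos'])*100).round(2),'turn',(R.inv()*T).as_rotvec().round(3),'F',o['ft_force'].round(1),'w',o['grip_width'].round(4))
                                                                                                                                                                                  ^^^^^^^^^^^^^^^^^^^^^
AttributeError: 'float' object has no attribute 'round'
```

```bash
sed -i "s/o\['grip_width'\].round(4)/round(float(o['grip_width']),4)/" h.py; python3 - <<'E'
from h import *
rolls(.487,-.366,.30,.16)
E
```

```text
t 0.65 shift cm [ 31.18 -17.55  14.39] turn [0.    0.    0.019] F [0.  0.3 0. ] w 0.0856
```

Request:
apply_moves(
  plan=[
    [8.5,[31.2,-17.5,8],[0,0,0.02]],
    [8.5,[31.2,-17.5,8],[0,0,0.02]],
    [8.5,[31.2,-17.5,8],[0,0,0.02]],
    [8.5,[31.2,-17.5,8],[0,0,0.02]],
    [8.5,[31.2,-17.5,8],[0,0,0.02]],
  ],
)

```text
time_s: 1.07
tcp_pos: [0.3496, -0.4896, 0.2583]
tool_rot: [0.0, 0.989, 0.148, 0.0]
ft_force: [0.3, 0.9, -0.0]
grip_width: 0.0852
```

Request:
apply_moves(
  plan=[
    [8.5,[15.8,-8.8,8],[0,0,0.01]],
    [8.5,[15.8,-8.8,8],[0,0,0.01]],
    [8.5,[15.8,-8.8,8],[0,0,0.01]],
    [8.5,[15.8,-8.8,8],[0,0,0.01]],
    [8.5,[15.8,-8.8,8],[0,0,0.01]],
  ],
)

```text
time_s: 1.48
tcp_pos: [0.4761, -0.3567, 0.1772]
tool_rot: [-0.0, 0.99, 0.144, 0.0]
ft_force: [0.6, -0.6, 0.6]
grip_width: 0.0852
```

```bash
python3 - <<'E'
from h import *
rolls(.487,-.366,.30,.08)
p=read_camera('side');q=proj(p,[[.487,-.366,.015]])[0].astype(int)
print(q)
cv2.imwrite('pics/s2.png',cv2.resize(p['img'][max(q[1]-60,0):q[1]+60,q[0]-90:q[0]+90],(720,480),interpolation=cv2.INTER_CUBIC))
print([(d['confidence'],d['position'],world(p,*d['position'],.015)) for d in spot_point('clip_a_mid',p)])
E
```

```text
t 1.48 shift cm [-2.83  1.25  9.72] turn [-0.    -0.    -0.011] F [ 0.6 -0.6  0.6] w 0.0852
[403 180]
[(0.94, [390.2, 244.9], array([ 0.34991973, -0.1235905 ,  0.015     ])), (0.56, [356.1, 198.6], array([ 0.53915185, -0.20208307,  0.015     ]))]
```

View pics/s2.png

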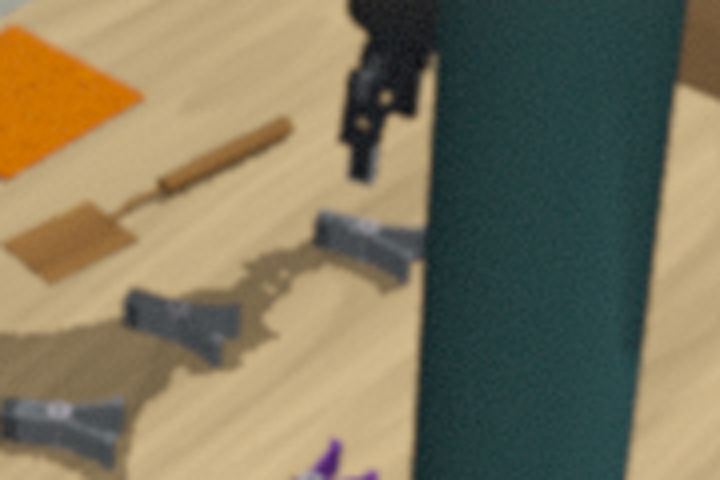

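The near view shows clip 3's pin at crop (372,228), clip 2's at (180,308) and clip 1's at (58,408). The gripper is above clip 3 but not yet over its rolls.

```bash
python3 - <<'E'
from h import *
p=read_camera('side')
for a in((372,228),(180,308),(58,408)): print(world(p,313+a[0]/4-.4,120+a[1]/4-.4,.03).round(3))
rolls(.487,-.367,.30,.08)
E
```

```text
[ 0.485 -0.371  0.03 ]
[ 0.531 -0.199  0.03 ]
[ 0.523 -0.061  0.03 ]
t 1.63 shift cm [-2.78  1.36  9.68] turn [-0.002  0.001 -0.008] F [-0.8 -1.1  0.5] w 0.0852
```

Request:
apply_moves(
  plan=[
    [8.5,[-3.05,1.6,3],[0,0,-0.01]],
    [8.5,[-3.05,1.6,6],[0,0,-0.01]],
    [8.5,[-3.05,1.6,9.7],[0,0,-0.01]],
    [8.5,[-3.05,1.6,9.7],[0,0,-0.01]],
  ],
)

```text
time_s: 1.97
tcp_pos: [0.4459, -0.3788, 0.0735]
tool_rot: [-0.005, 0.989, 0.149, -0.005]
ft_force: [-1.7, 2.0, -0.6]
grip_width: 0.0851
```

Request:
apply_moves(
  plan=[
    [5.2,[0,0,0],[0,0,0]],
    [5.2,[0,0,0],[0,0,0]],
    [5.2,[0,0,0],[0,0,0]],
  ],
)

```text
time_s: 2.22
tcp_pos: [0.4467, -0.3803, 0.0756]
tool_rot: [-0.004, 0.989, 0.149, -0.004]
ft_force: [1.2, -0.5, 0.9]
grip_width: 0.0524
```

Request:
apply_moves(
  plan=[
    [3.8,[0,0,0],[0,0,0]],
  ],
)

```text
time_s: 2.3
tcp_pos: [0.4477, -0.3814, 0.0778]
tool_rot: [-0.002, 0.989, 0.149, -0.003]
ft_force: [-0.5, -0.1, -0.4]
grip_width: 0.0415
```

Request:
apply_moves(
  plan=[
    [3.8,[0,0,0],[0,0,0]],
  ],
)

```text
time_s: 2.38
tcp_pos: [0.4488, -0.3825, 0.0801]
tool_rot: [-0.001, 0.989, 0.149, -0.001]
ft_force: [0.2, -0.9, -1.2]
grip_width: 0.0386
```

Request:
apply_moves(
  plan=[
    [3.8,[0,0,0],[0,0,0]],
  ],
)

```text
time_s: 2.47
tcp_pos: [0.4498, -0.3833, 0.082]
tool_rot: [0.0, 0.989, 0.149, -0.0]
ft_force: [-0.7, 0.3, -0.4]
grip_width: 0.0381
```

Request:
apply_moves(
  plan=[
    [3.8,[0,0,0],[0,0,0]],
    [3.8,[0,0,0],[0,0,0]],
  ],
)

```text
time_s: 2.63
tcp_pos: [0.4506, -0.3839, 0.0833]
tool_rot: [0.001, 0.989, 0.149, 0.001]
ft_force: [0.6, -0.7, -0.0]
grip_width: 0.0384
```

Request:
apply_moves(
  plan=[
    [3.6,[0,0,0.2],[0,0,0]],
    [3.6,[0,0,0.5],[0,0,0]],
  ],
)

```text
time_s: 2.8
tcp_pos: [0.4511, -0.3842, 0.0789]
tool_rot: [0.002, 0.989, 0.15, 0.001]
ft_force: [-0.5, -0.9, -1.0]
grip_width: 0.0366
```

Request:
apply_moves(
  plan=[
    [3.6,[0,0,0.4],[0,0,0]],
  ],
)

```text
time_s: 2.88
tcp_pos: [0.4512, -0.3844, 0.0758]
tool_rot: [0.002, 0.989, 0.15, 0.001]
ft_force: [-5.1, 3.6, 18.2]
grip_width: 0.0359
```

Request:
apply_moves(
  plan=[
    [3.6,[0,0,0.3],[0,0,0]],
  ],
)

```text
time_s: 2.97
tcp_pos: [0.4514, -0.3846, 0.0741]
tool_rot: [0.002, 0.989, 0.15, 0.001]
ft_force: [-2.4, 4.0, 14.6]
grip_width: 0.0361
```

Request:
apply_moves(
  plan=[
    [3.6,[0,0,0],[0,0,0]],
  ],
)

```text
time_s: 3.05
tcp_pos: [0.4515, -0.3846, 0.0745]
tool_rot: [0.002, 0.989, 0.15, 0.001]
ft_force: [-0.7, 0.2, 0.0]
grip_width: 0.0363
```

```bash
python3 - <<'E'
from h import *
p=read_camera('side');q=(403,180)
a=cv2.resize(p['img'][120:220,330:470],(560,400),interpolation=cv2.INTER_CUBIC)
t=read_camera('top')['img'][190:270,390:480];b=cv2.resize(t,(0,0),fx=3,fy=3,interpolation=cv2.INTER_CUBIC)
im=np.zeros((640,560,3),np.uint8);im[:400]=a;im[400:640,:270]=b;cv2.imwrite('pics/s3.png',im)
print([readout.get_obs()[k] for k in('grip_width','ft_force')])
E
```

```text
[0.03630903081162704, array([-0.57337378,  1.36240194,  3.97323809])]
```

View pics/s3.png

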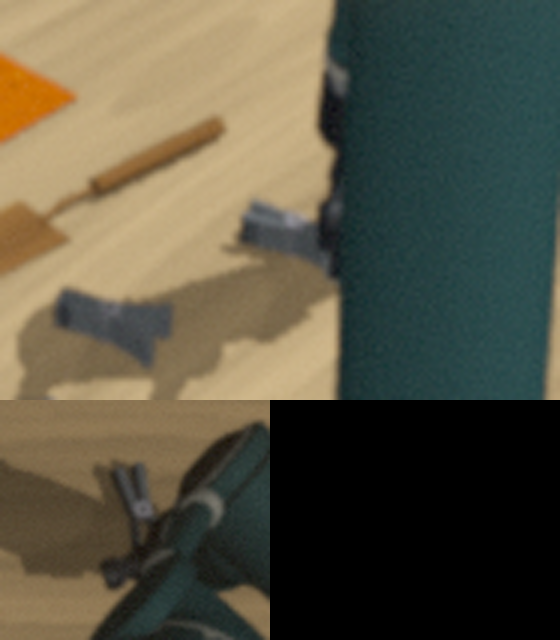

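Request:
apply_moves(
  plan=[
    [5.5,[0,0,0],[0,0,0]],
    [5.5,[0,0,-0.6],[0,0,0]],
    [5.5,[0,0,-1.2],[0,0,0]],
    [5.5,[0,0,-1.2],[0,0,0]],
  ],
)

```text
time_s: 3.48
tcp_pos: [0.4522, -0.3852, 0.0875]
tool_rot: [0.003, 0.989, 0.15, 0.002]
ft_force: [0.2, -0.8, 0.7]
grip_width: 0.0549
```

Request:
apply_moves(
  plan=[
    [3.6,[0,0,0],[0,0,0]],
    [3.6,[0,0,0],[0,0,0]],
    [3.6,[0,0,0],[0,0,0]],
  ],
)

```text
time_s: 3.73
tcp_pos: [0.4531, -0.3863, 0.089]
tool_rot: [0.004, 0.989, 0.15, 0.002]
ft_force: [-1.1, -0.2, 6.0]
grip_width: 0.0364
```

Request:
apply_moves(
  plan=[
    [3.6,[0,0,0.2],[0,0,0]],
  ],
)

```text
time_s: 3.82
tcp_pos: [0.4536, -0.3871, 0.0888]
tool_rot: [0.005, 0.989, 0.15, 0.003]
ft_force: [-3.3, 1.4, 11.4]
grip_width: 0.0358
```

Request:
apply_moves(
  plan=[
    [3.6,[0,0,0.3],[0,0,0]],
  ],
)

```text
time_s: 3.9
tcp_pos: [0.4543, -0.3881, 0.0881]
tool_rot: [0.006, 0.989, 0.15, 0.003]
ft_force: [-4.9, 2.8, 14.0]
grip_width: 0.0363
```

Request:
apply_moves(
  plan=[
    [3.6,[0,0,0.3],[0,0,0]],
  ],
)

```text
time_s: 3.98
tcp_pos: [0.4548, -0.3889, 0.0875]
tool_rot: [0.007, 0.989, 0.151, 0.003]
ft_force: [-6.0, 3.4, 14.3]
grip_width: 0.036
```

Request:
apply_moves(
  plan=[
    [3.6,[0,0,0.2],[0,0,0]],
  ],
)

```text
time_s: 4.07
tcp_pos: [0.4552, -0.3896, 0.0875]
tool_rot: [0.008, 0.989, 0.151, 0.004]
ft_force: [-3.7, 2.1, 9.7]
grip_width: 0.0366
```

Request:
apply_moves(
  plan=[
    [3.6,[0,0,0.0],[0,0,0]],
  ],
)

```text
time_s: 4.15
tcp_pos: [0.4555, -0.3899, 0.0884]
tool_rot: [0.008, 0.989, 0.151, 0.004]
ft_force: [0.3, -0.2, 0.2]
grip_width: 0.0366
```

Pushing down on the squeezed levers held at least 14 N, so this clip is stiff and looks good. Next I'll test clip 2.

Request:
apply_moves(
  plan=[
    [7.5,[0,0,0],[0,0,0]],
    [8.0,[0,0,0],[0,0,0]],
    [8.5,[0,0,-3],[0,0,0]],
    [8.5,[0,0,-7],[0,0,0]],
    [8.5,[0,0,-8],[0,0,0]],
  ],
)

```text
time_s: 4.57
tcp_pos: [0.4567, -0.3905, 0.1735]
tool_rot: [0.011, 0.988, 0.151, 0.006]
ft_force: [0.9, -1.8, 0.9]
grip_width: 0.085
```

```bash
python3 - <<'E'
from h import *
rolls(.531,-.198,.31,.15)
E
```

```text
t 4.57 shift cm [  9.22 -16.18   2.06] turn [ 0.023 -0.009 -0.007] F [ 0.9 -1.8  0.9] w 0.085
```

Request:
apply_moves(
  plan=[
    [8.5,[9.2,-16.2,2],[0.023,-0.01,0]],
    [8.5,[9.2,-16.2,2],[0.023,-0.01,0]],
    [8.5,[9.2,-16.2,2],[0.023,-0.01,0]],
    [8.5,[9.2,-16.2,2],[0.023,-0.01,0]],
    [8.5,[9.2,-16.2,2],[0.023,-0.01,0]],
  ],
)

```text
time_s: 4.98
tcp_pos: [0.4962, -0.2048, 0.1495]
tool_rot: [-0.001, 0.988, 0.152, -0.001]
ft_force: [-0.7, 0.5, 0.2]
grip_width: 0.0852
```

```bash
python3 - <<'E'
from h import *
p=read_camera('top');p=read_camera('top')
rolls(.531,-.198,.31,.088)
E
```

```text
t 5.08 shift cm [-0.05  0.35  6.15] turn [-0.002  0.002 -0.003] F [-0.2 -0.2  0.1] w 0.0853
```

Request:
apply_moves(
  plan=[
    [8.5,[0,0.3,3],[0,0,0]],
    [8.5,[0,0.3,6.1],[0,0,0]],
    [8.5,[0,0.3,6.1],[0,0,0]],
    [5.2,[0,0.3,6.1],[0,0,0]],
    [5.2,[0,0.3,6.1],[0,0,0]],
  ],
)

```text
time_s: 5.5
tcp_pos: [0.4975, -0.2094, 0.0893]
tool_rot: [-0.0, 0.988, 0.152, -0.001]
ft_force: [0.1, -0.3, -0.0]
grip_width: 0.0633
```

Request:
apply_moves(
  plan=[
    [3.6,[0,0,0],[0,0,0]],
    [3.6,[0,0,0],[0,0,0]],
    [3.6,[0,0,0],[0,0,0]],
  ],
)

```text
time_s: 5.75
tcp_pos: [0.4993, -0.211, 0.0922]
tool_rot: [0.001, 0.988, 0.152, 0.001]
ft_force: [-1.5, -1.3, 4.7]
grip_width: 0.0368
```

Request:
apply_moves(
  plan=[
    [3.6,[0,0,0.2],[0,0,0]],
  ],
)

```text
time_s: 5.83
tcp_pos: [0.5004, -0.2119, 0.0924]
tool_rot: [0.002, 0.988, 0.152, 0.003]
ft_force: [1.1, 0.7, -0.0]
grip_width: 0.0364
```

Request:
apply_moves(
  plan=[
    [3.6,[0,0,0.3],[0,0,0]],
  ],
)

```text
time_s: 5.92
tcp_pos: [0.5013, -0.2127, 0.0917]
tool_rot: [0.003, 0.988, 0.152, 0.004]
ft_force: [-5.7, 2.3, 13.1]
grip_width: 0.0364
```

Request:
apply_moves(
  plan=[
    [3.6,[0,0,0.3],[0,0,0]],
  ],
)

```text
time_s: 6.0
tcp_pos: [0.5022, -0.2135, 0.0912]
tool_rot: [0.004, 0.988, 0.152, 0.004]
ft_force: [-3.0, 0.1, 10.8]
grip_width: 0.0363
```

Request:
apply_moves(
  plan=[
    [3.6,[0,0,0.2],[0,0,0]],
  ],
)

```text
time_s: 6.08
tcp_pos: [0.5028, -0.214, 0.0912]
tool_rot: [0.004, 0.988, 0.152, 0.005]
ft_force: [-3.1, 0.9, 7.2]
grip_width: 0.036
```

Clip 2 also held about 13 N, so it is stiff too. Clip 1 should be the weak one, and I'll check it the same way.

Request:
apply_moves(
  plan=[
    [7.5,[0,0,0],[0,0,0]],
    [8.0,[0,0,0],[0,0,0]],
    [8.5,[0,0,-3],[0,0,0]],
    [8.5,[0,0,-6],[0,0,0]],
    [8.5,[0,0,-6],[0,0,0]],
  ],
)

```text
time_s: 6.5
tcp_pos: [0.5057, -0.2152, 0.157]
tool_rot: [0.007, 0.988, 0.152, 0.009]
ft_force: [1.9, 0.1, 1.3]
grip_width: 0.0852
```

```bash
python3 - <<'E'
from h import *
rolls(.521,-.061,.57,.15)
E
```

```text
t 6.5 shift cm [  2.62 -13.31   0.51] turn [ 0.019 -0.013 -0.264] F [1.9 0.1 1.3] w 0.0852
```

Request:
apply_moves(
  plan=[
    [8.5,[2.6,-13.3,0.5],[0.019,-0.013,-0.264]],
    [8.5,[2.6,-13.3,0.5],[0.019,-0.013,-0.264]],
    [8.5,[2.6,-13.3,0.5],[0.019,-0.013,-0.264]],
    [8.5,[2.6,-13.3,0.5],[0.019,-0.013,-0.264]],
    [8.5,[2.6,-13.3,0.5],[0.019,-0.013,-0.264]],
  ],
)

```text
time_s: 6.92
tcp_pos: [0.4899, -0.0782, 0.1497]
tool_rot: [-0.0, 0.959, 0.283, 0.0]
ft_force: [1.0, -0.1, -0.5]
grip_width: 0.0849
```

```bash
python3 - <<'E'
from h import *
p=read_camera('top')
t=p['img'][180:260,260:480];cv2.imwrite('pics/t4.png',cv2.resize(t,(0,0),fx=3.5,fy=3.5,interpolation=cv2.INTER_CUBIC))
p=read_camera('side')
rolls(.521,-.061,.57,.088)
E
```

```text
t 7.02 shift cm [-0.01 -0.04  6.22] turn [ 0.001 -0.001  0.001] F [-0.4  0.1 -0.3] w 0.085
```

View pics/t4.png

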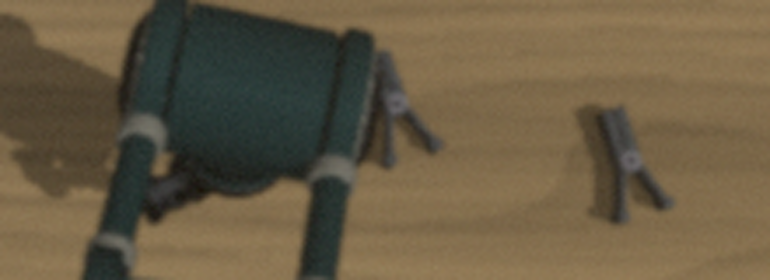

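Both tested clips have moved only a little and are shut: pins at full px (373,209) and (440,226), a shift of about 1 cm. Now testing clip 1.

Request:
apply_moves(
  plan=[
    [8.5,[0,0,3],[0,0,0]],
    [8.5,[0,0,6.2],[0,0,0]],
    [8.5,[0,0,6.2],[0,0,0]],
    [5.2,[0,0,6.2],[0,0,0]],
    [5.2,[0,0,6.2],[0,0,0]],
  ],
)

```text
time_s: 7.43
tcp_pos: [0.4916, -0.0819, 0.0889]
tool_rot: [0.001, 0.96, 0.281, 0.001]
ft_force: [0.7, -0.1, 0.5]
grip_width: 0.0637
```

Request:
apply_moves(
  plan=[
    [3.6,[0,0,0],[0,0,0]],
    [3.6,[0,0,0],[0,0,0]],
    [3.6,[0,0,0],[0,0,0]],
  ],
)

```text
time_s: 7.68
tcp_pos: [0.4935, -0.0828, 0.0913]
tool_rot: [0.002, 0.96, 0.281, 0.003]
ft_force: [-0.6, -1.0, 4.7]
grip_width: 0.0361
```

Request:
apply_moves(
  plan=[
    [3.6,[0,0,0.2],[0,0,0]],
  ],
)

```text
time_s: 7.77
tcp_pos: [0.4943, -0.0831, 0.0909]
tool_rot: [0.003, 0.96, 0.281, 0.003]
ft_force: [-2.7, -0.7, 4.5]
grip_width: 0.0358
```

Request:
apply_moves(
  plan=[
    [3.6,[0,0,0.3],[0,0,0]],
  ],
)

```text
time_s: 7.85
tcp_pos: [0.4951, -0.0833, 0.0892]
tool_rot: [0.003, 0.96, 0.281, 0.004]
ft_force: [-2.0, 1.7, 4.1]
grip_width: 0.036
```

Request:
apply_moves(
  plan=[
    [3.6,[0,0,0.3],[0,0,0]],
  ],
)

```text
time_s: 7.93
tcp_pos: [0.4955, -0.0831, 0.0868]
tool_rot: [0.003, 0.96, 0.281, 0.005]
ft_force: [-1.9, 1.4, 4.0]
grip_width: 0.0357
```

Request:
apply_moves(
  plan=[
    [3.6,[0,0,0.3],[0,0,0]],
  ],
)

```text
time_s: 8.02
tcp_pos: [0.4957, -0.0829, 0.084]
tool_rot: [0.003, 0.96, 0.281, 0.005]
ft_force: [-1.4, 0.9, 3.9]
grip_width: 0.0366
```

Clip 1 slipped at a steady 4 N where the others held 13–14 N, so it is the weak one. I'll let go, rise and look at it again.

Request:
apply_moves(
  plan=[
    [7.0,[0,0,0],[0,0,0]],
    [8.5,[0,0,0],[0,0,0]],
    [8.5,[0,0,0],[0,0,0]],
    [8.5,[0,0,-4],[0,0,0]],
    [8.5,[0,0,-7],[0,0,0]],
  ],
)

```text
time_s: 8.43
tcp_pos: [0.4933, -0.0824, 0.1528]
tool_rot: [0.002, 0.96, 0.281, 0.003]
ft_force: [1.0, 0.3, 0.4]
grip_width: 0.085
```

Request:
apply_moves(
  plan=[
    [8.5,[-2,15,-4],[0,0,0]],
    [8.5,[-4,18,-5],[0,0,0]],
    [8.5,[-4,18,-5],[0,0,0]],
    [8.5,[-4,18,-5],[0,0,0]],
    [8.5,[-4,18,-5],[0,0,0]],
  ],
)

```text
time_s: 8.85
tcp_pos: [0.5579, -0.2596, 0.2054]
tool_rot: [0.004, 0.96, 0.28, 0.004]
ft_force: [0.7, -0.2, 0.6]
grip_width: 0.0846
```

```bash
python3 - <<'E'
from h import *
p=read_camera('top');s=read_camera('side')
o=readout.get_obs();print(o['tcp_pos'])
a=cv2.resize(p['img'][185:245,270:380],(770,420),interpolation=cv2.INTER_CUBIC)
cv2.imwrite('pics/t5.png',a)
E
```

```text
[ 0.55825868 -0.25976458  0.20548366]
```

View pics/t5.png

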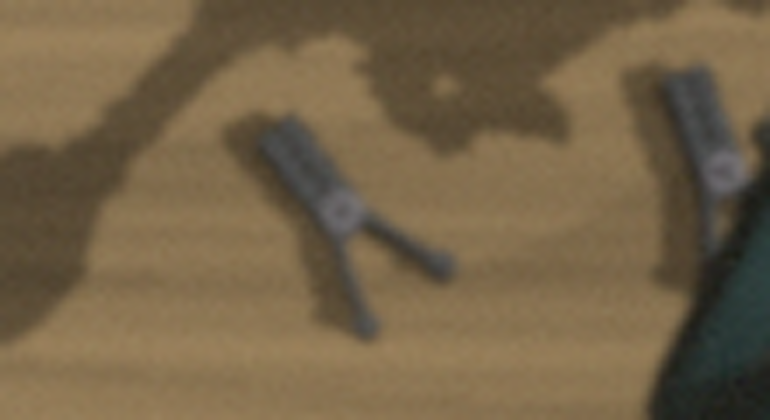

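Clip 1 lies shut and free: pin at crop (342,210), jaw end (280,133), rolls (370,328) and (438,264).

```bash
python3 - <<'E'
from h import *
p=read_camera('side');p=read_camera('top');f=lambda c,r:world(p,270+c/7-.43,185+r/7-.43,.03)
P=f(342,210);J=f(280,133);R=(f(370,328)+f(438,264))/2;d=J-R;y=np.arctan2(d[1],d[0]);print(P,J,R,y,np.linalg.norm((J-P)[:2]))
x,yy=P[0]+.027*np.cos(y),P[1]+.027*np.sin(y);print(x,yy)
go(x,yy,.15,y)
# drawer
m=[d for d in regions_of('unit_drawer0',p)[:2]]
for d in m:
    X=cloud(p,d['mask']);print(d['confidence'],d['extent'],np.percentile(X,[1,50,99],axis=0).round(3))
print([(d['confidence'],d['position'],world(p,*d['position'],.132)) for d in spot_point('unit_drawer0_handle',p)])
E
```

```text
[ 0.52291496 -0.06158046  0.03      ] [ 0.55165059 -0.03840792  0.03      ] [ 0.49100452 -0.08464461  0.03      ] 0.6513912656901755 0.036914807731828744
0.5443864677225639 -0.045210543287709515
t 9.05 shift cm [ 10.33 -18.41   5.28] turn [ 0.005 -0.004 -0.084] F [-0.3  0.1 -0.7] w 0.0854
0.83 [140.4, 151.7, 249.3, 245.0] [[0.439 0.125 0.089]
 [0.562 0.238 0.097]
 [0.664 0.339 0.16 ]]
[(0.87, [193.7, 243.0], array([0.43929929, 0.23805122, 0.132     ]))]
```

Request:
apply_moves(
  plan=[
    [8.5,[10.3,-18.4,5.3],[0,0,-0.084]],
    [8.5,[10.3,-18.4,5.3],[0,0,-0.084]],
    [8.5,[10.3,-18.4,5.3],[0,0,-0.084]],
    [8.5,[10.3,-18.4,5.3],[0,0,-0.084]],
    [8.5,[10.3,-18.4,5.3],[0,0,-0.084]],
  ],
)

```text
time_s: 9.57
tcp_pos: [0.5418, -0.051, 0.1508]
tool_rot: [0.001, 0.947, 0.321, 0.002]
ft_force: [0.7, 0.2, 0.1]
grip_width: 0.0855
```

Request:
apply_moves(
  plan=[
    [8.5,[0,0,0],[0,0,0]],
  ],
)

```text
time_s: 9.65
tcp_pos: [0.538, -0.044, 0.1477]
tool_rot: [-0.002, 0.946, 0.324, -0.001]
ft_force: [-0.8, -0.6, -0.1]
grip_width: 0.0853
```

```bash
python3 - <<'E'
from h import *
go(.5444,-.0452,.08,.65)
E
```

```text
t 9.65 shift cm [0.44 0.52 6.76] turn [-0.005  0.     0.01 ] F [-0.8 -0.6 -0.1] w 0.0853
```

Request:
apply_moves(
  plan=[
    [8.5,[0.45,0.5,3],[0,0,0]],
    [8.5,[0.45,0.5,5],[0,0,0]],
    [8.5,[0.45,0.5,6.6],[0,0,0]],
    [8.5,[0.45,0.5,6.7],[0,0,0]],
    [8.5,[0.45,0.5,6.7],[0,0,0]],
  ],
)

```text
time_s: 10.07
tcp_pos: [0.5424, -0.0441, 0.0792]
tool_rot: [-0.003, 0.946, 0.325, -0.003]
ft_force: [0.4, 0.4, 0.4]
grip_width: 0.0849
```

Request:
apply_moves(
  plan=[
    [1.0,[0,0,0],[0,0,0]],
    [1.0,[0,0,0],[0,0,0]],
    [1.0,[0,0,0],[0,0,0]],
    [1.0,[0,0,0],[0,0,0]],
    [1.0,[0,0,0],[0,0,0]],
  ],
)

```text
time_s: 10.48
tcp_pos: [0.5431, -0.0443, 0.0801]
tool_rot: [-0.003, 0.946, 0.325, -0.002]
ft_force: [0.5, 0.7, -0.7]
grip_width: 0.0249
```

Request:
apply_moves(
  plan=[
    [1.0,[0,0,0],[0,0,0]],
    [1.0,[0,0,0],[0,0,0]],
    [1.0,[0,0,0],[0,0,0]],
  ],
)

```text
time_s: 10.73
tcp_pos: [0.5433, -0.0444, 0.0804]
tool_rot: [-0.003, 0.946, 0.325, -0.002]
ft_force: [0.7, -0.0, 1.4]
grip_width: 0.0156
```

Request:
apply_moves(
  plan=[
    [1.0,[0,0,0],[0,0,0]],
    [1.0,[0,0,0],[0,0,0]],
  ],
)

```text
time_s: 10.9
tcp_pos: [0.5433, -0.0445, 0.0805]
tool_rot: [-0.003, 0.946, 0.325, -0.002]
ft_force: [0.3, -0.2, 1.2]
grip_width: 0.0155
```

```bash
python3 - <<'E'
from h import *
s=read_camera('side')
cv2.imwrite('pics/s6.png',cv2.resize(s['img'][150:270,270:430],(720,540),interpolation=cv2.INTER_CUBIC))
E
```

```text
(no output)
```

View pics/s6.png

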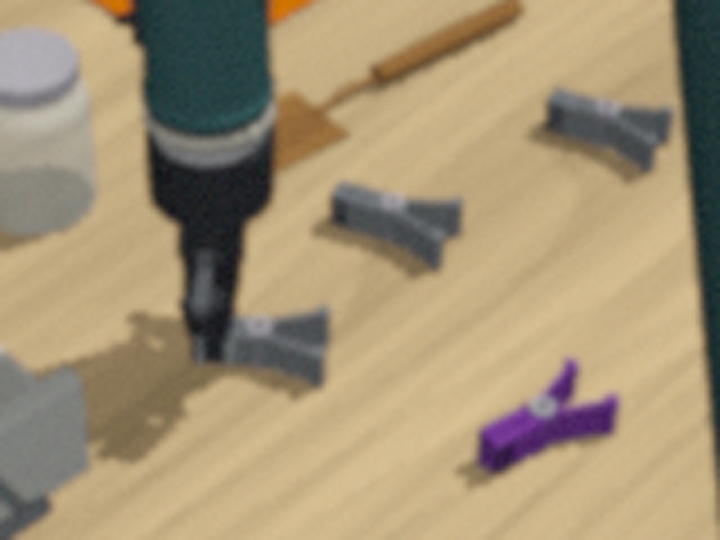

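The fingers hold clip 1 by its jaws, with the pin at crop (258,325) and the levers free behind it. Lifting.

Request:
apply_moves(
  plan=[
    [1.0,[0,0,-2],[0,0,0]],
    [1.0,[0,0,-5],[0,0,0]],
    [1.0,[0,0,-9],[0,0,0]],
    [1.0,[0,0,-13],[0,0,0]],
    [1.0,[0,0,-17],[0,0,0]],
  ],
)

```text
time_s: 11.37
tcp_pos: [0.5434, -0.045, 0.2515]
tool_rot: [-0.003, 0.946, 0.325, -0.002]
ft_force: [0.3, 0.5, -0.9]
grip_width: 0.0158
```

Request:
apply_moves(
  plan=[
    [1.0,[0,0,-5],[0,0,0]],
    [1.0,[0,0,-5],[0,0,0]],
  ],
)

```text
time_s: 11.53
tcp_pos: [0.5468, -0.0455, 0.3098]
tool_rot: [-0.0, 0.946, 0.325, 0.003]
ft_force: [1.8, -0.4, 0.7]
grip_width: 0.0154
```

```bash
python3 - <<'E'
from h import *
go(.585,.237,.30,.65)
E
```

```text
t 11.53 shift cm [ 20.36 -19.95   1.07] turn [ 0.002 -0.006  0.011] F [ 1.8 -0.4  0.7] w 0.0154
```

Request:
apply_moves(
  plan=[
    [1.0,[10,-10,0],[0,0,0]],
    [1.0,[20.4,-20,0],[0,0,0]],
    [1.0,[20.4,-20,0],[0,0,0]],
    [1.0,[20.4,-20,0],[0,0,0]],
    [1.0,[20.4,-20,0],[0,0,0]],
  ],
)

```text
time_s: 11.95
tcp_pos: [0.5734, 0.1626, 0.3081]
tool_rot: [-0.0, 0.946, 0.324, 0.003]
ft_force: [1.0, 0.2, -0.3]
grip_width: 0.0153
```

Request:
apply_moves(
  plan=[
    [1.0,[5.8,-5.5,0],[0,0,0]],
    [1.0,[5.8,-5.5,0],[0,0,0]],
    [1.0,[5.8,-5.5,0],[0,0,0]],
  ],
)

```text
time_s: 12.2
tcp_pos: [0.5853, 0.2483, 0.3074]
tool_rot: [-0.002, 0.945, 0.327, 0.003]
ft_force: [0.1, -1.0, -0.5]
grip_width: 0.0155
```

```bash
python3 - <<'E'
from h import *
s=read_camera('side');t=read_camera('top')
a=cv2.resize(s['img'][140:320,190:350],(480,540),interpolation=cv2.INTER_CUBIC);cv2.imwrite('pics/s7.png',a)
go(.585,.237,.18,.65)
E
```

```text
t 12.3 shift cm [-0.42  0.48 12.71] turn [ 0.001 -0.004  0.014] F [-0.   0.  -0.2] w 0.0157
```

View pics/s7.png

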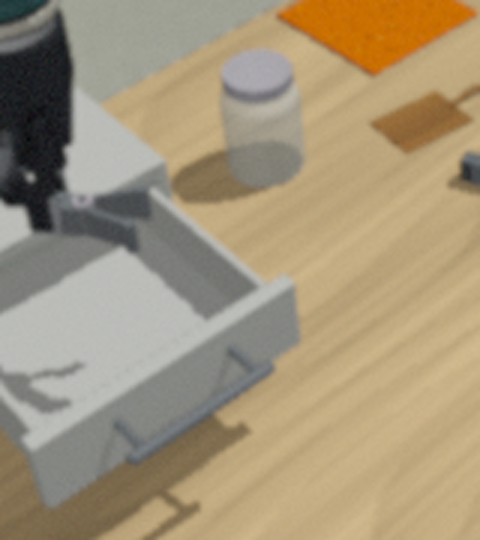

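The clip hangs by its jaws over the open drawer with its levers free at rest, at crop (75–150, 200–240). Lowering it.

Request:
apply_moves(
  plan=[
    [1.0,[-1.0,-0.95,3],[0,0,0]],
    [1.0,[-1.0,-0.95,6],[0,0,0]],
    [1.0,[-1.0,-0.95,9],[0,0,0]],
    [1.0,[-1.0,-0.95,11],[0,0,0]],
    [1.0,[-1.0,-0.95,12],[0,0,0]],
  ],
)

```text
time_s: 12.72
tcp_pos: [0.5692, 0.2422, 0.1827]
tool_rot: [0.0, 0.946, 0.325, -0.002]
ft_force: [-0.5, -0.4, -1.1]
grip_width: 0.0153
```

Request:
apply_moves(
  plan=[
    [1.0,[0,0,0],[0,0,0]],
  ],
)

```text
time_s: 12.8
tcp_pos: [0.568, 0.2405, 0.1802]
tool_rot: [0.0, 0.946, 0.325, -0.004]
ft_force: [0.4, 0.3, -0.0]
grip_width: 0.0151
```

Request:
apply_moves(
  plan=[
    [1.0,[0,0,0.3],[0,0,0]],
    [1.0,[0,0,0.3],[0,0,0]],
  ],
)

```text
time_s: 12.97
tcp_pos: [0.5681, 0.2397, 0.1774]
tool_rot: [0.001, 0.946, 0.324, -0.004]
ft_force: [-0.4, -0.2, -0.8]
grip_width: 0.0155
```

Request:
apply_moves(
  plan=[
    [5.0,[0,0,0],[0,0,0]],
    [5.0,[0,0,0],[0,0,0]],
    [5.0,[0,0,0],[0,0,0]],
    [5.0,[0,0,0],[0,0,0]],
    [5.0,[0,0,0],[0,0,0]],
  ],
)

```text
time_s: 13.38
tcp_pos: [0.5685, 0.2399, 0.1781]
tool_rot: [0.001, 0.946, 0.324, -0.003]
ft_force: [-0.4, 0.2, -0.8]
grip_width: 0.0501
```

Request:
apply_moves(
  plan=[
    [5.0,[0,0,-3],[0,0,0]],
    [5.0,[0,0,-6],[0,0,0]],
    [5.0,[0,0,-10],[0,0,0]],
    [5.0,[0,0,-14],[0,0,0]],
    [5.0,[0,0,-14],[0,0,0]],
  ],
)

```text
time_s: 13.8
tcp_pos: [0.573, 0.242, 0.3291]
tool_rot: [0.0, 0.946, 0.324, 0.005]
ft_force: [1.0, -0.4, 1.9]
grip_width: 0.0502
```

```bash
python3 - <<'E'
from h import *
s=read_camera('side');t=read_camera('top')
a=cv2.resize(s['img'][180:320,190:330],(540,540),interpolation=cv2.INTER_CUBIC);cv2.imwrite('pics/s8.png',a)
for d in regions_of('clip_a_mid',s): print(d['confidence'],d['extent'],cloud(s,d['mask']).mean(0).round(3))
go(.36,.238,.32,0)
E
```

```text
0.81 [338.8, 191.3, 373.6, 209.8] [ 0.533 -0.205  0.018]
0.55 [376.3, 228.5, 411.7, 255.8] [ 0.348 -0.126  0.02 ]
t 13.95 shift cm [-16.7  -12.66  -0.  ] turn [0.001 0.005 0.661] F [-0.8  0.4 -0.5] w 0.0501
```

View pics/s8.png

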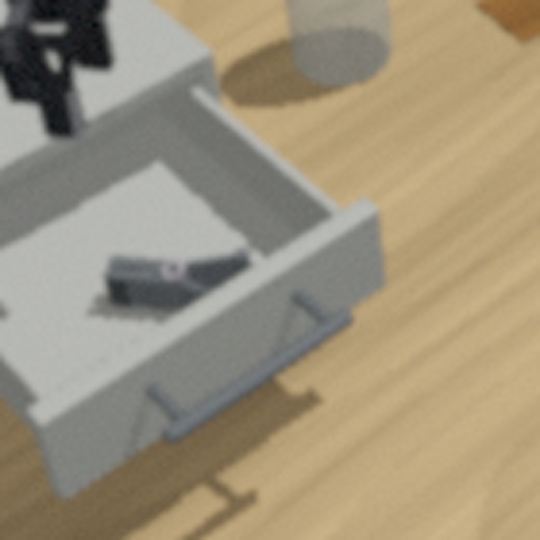

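The clip lies on edge on the drawer floor, let go, with its pin at crop (175,270). Next I'll move in front of the handle with the fingers shut.

Request:
apply_moves(
  plan=[
    [0,[-14.7,-11.1,0],[0,0,0.66]],
    [0,[-14.7,-11.1,0],[0,0,0.66]],
    [0,[-14.7,-11.1,0],[0,0,0.66]],
    [0,[-14.7,-11.1,0],[0,0,0.66]],
    [0,[-14.7,-11.1,0],[0,0,0.66]],
  ],
)

```text
time_s: 14.37
tcp_pos: [0.3799, 0.2368, 0.3164]
tool_rot: [0.003, 1.0, 0.015, -0.006]
ft_force: [-0.3, 0.0, 0.9]
grip_width: -0.0
```

Request:
apply_moves(
  plan=[
    [0,[0,0,0],[0,0,0]],
  ],
)

```text
time_s: 14.45
tcp_pos: [0.3761, 0.2362, 0.3144]
tool_rot: [0.003, 1.0, 0.014, -0.008]
ft_force: [0.2, 0.3, -0.2]
grip_width: 0.0001
```

```bash
python3 - <<'E'
from h import *
go(.382,.238,.187,-.03)
E
```

```text
t 14.45 shift cm [ 0.8  -0.24 12.73] turn [0.007 0.015 0.058] F [ 0.2  0.3 -0.2] w 0.0001
```

Request:
apply_moves(
  plan=[
    [0,[0.4,-0.2,3],[0,0.015,0.05]],
    [0,[0.4,-0.2,7],[0,0.015,0.05]],
    [0,[0.4,-0.2,11],[0,0.015,0.05]],
    [0,[0.4,-0.2,12.7],[0,0.015,0.05]],
    [0,[0.4,-0.2,12.7],[0,0.015,0.05]],
  ],
)

```text
time_s: 14.87
tcp_pos: [0.3741, 0.2349, 0.1805]
tool_rot: [0.007, 1.0, -0.01, -0.006]
ft_force: [0.2, 0.2, -0.4]
grip_width: 0.0
```

Request:
apply_moves(
  plan=[
    [0,[1,0,0],[0,0,0]],
    [0,[2.2,0,0],[0,0,0]],
    [0,[3.4,0,0],[0,0,0]],
    [0,[4.6,0,0],[0,0,0]],
    [0,[6,0,0],[0,0,0]],
  ],
)

```text
time_s: 15.28
tcp_pos: [0.4363, 0.234, 0.1812]
tool_rot: [0.006, 1.0, -0.01, -0.005]
ft_force: [-1.3, 0.0, 0.8]
grip_width: 0.0002
```

Request:
apply_moves(
  plan=[
    [0,[1.2,0,-0.2],[0,0,0]],
    [0,[2.4,0,-0.5],[0,0,0]],
    [0,[3.6,0,-0.5],[0,0,0]],
    [0,[4.8,0,-0.5],[0,0,0]],
    [0,[6,0,-0.5],[0,0,0]],
  ],
)

```text
time_s: 15.7
tcp_pos: [0.4978, 0.2328, 0.1859]
tool_rot: [0.006, 1.0, -0.01, -0.005]
ft_force: [-1.3, -0.1, 1.2]
grip_width: 0.0001
```

Request:
apply_moves(
  plan=[
    [0,[1.2,0,0],[0,0,0]],
    [0,[2.4,0,0],[0,0,0]],
    [0,[3.4,0,0],[0,0,0]],
    [0,[4.4,0,0],[0,0,0]],
  ],
)

```text
time_s: 16.03
tcp_pos: [0.5428, 0.2318, 0.1853]
tool_rot: [0.006, 1.0, -0.01, -0.005]
ft_force: [-2.1, -0.4, 1.3]
grip_width: -0.0003
```

```bash
python3 - <<'E'
from h import *
o=readout.get_obs();print(o['tcp_pos'],o['ft_force'])
s=read_camera('side')
print([(d['confidence'],d['position'],world(s,*d['position'],.132)) for d in spot_point('unit_drawer0_handle',s)])
E
```

```text
[0.54279516 0.23181693 0.18528452] [-2.08106458 -0.39657194  1.3340101 ]
[(0.96, [227.1, 247.8], array([0.55815242, 0.2348972 , 0.132     ]))]
```

Small steps until it meets the stop.

Request:
apply_moves(
  plan=[
    [0,[0.8,0,0],[0,0,0]],
    [0,[1.6,0,0],[0,0,0]],
    [0,[2.2,0,0],[0,0,0]],
  ],
)

```text
time_s: 16.38
tcp_pos: [0.5664, 0.2316, 0.1854]
tool_rot: [0.006, 1.0, -0.01, -0.004]
ft_force: [-1.2, -1.2, 0.6]
grip_width: 0.0003
```

Request:
apply_moves(
  plan=[
    [0,[0.5,0,0],[0,0,0]],
    [0,[1.0,0,0],[0,0,0]],
  ],
)

```text
time_s: 16.55
tcp_pos: [0.5769, 0.2313, 0.1853]
tool_rot: [0.006, 1.0, -0.01, -0.004]
ft_force: [-0.9, -1.0, 1.0]
grip_width: -0.0002
```

Request:
apply_moves(
  plan=[
    [0,[0.3,0,0],[0,0,0]],
    [0,[0.6,0,0],[0,0,0]],
  ],
)

```text
time_s: 16.72
tcp_pos: [0.5833, 0.2312, 0.1853]
tool_rot: [0.006, 1.0, -0.01, -0.004]
ft_force: [-1.3, -0.2, 0.5]
grip_width: -0.0002
```

Request:
apply_moves(
  plan=[
    [0,[0.3,0,0],[0,0,0]],
    [0,[0.6,0,0],[0,0,0]],
  ],
)

```text
time_s: 16.88
tcp_pos: [0.5867, 0.2311, 0.1851]
tool_rot: [0.006, 1.0, -0.01, -0.008]
ft_force: [-18.2, 0.0, 11.0]
grip_width: 0.0
```

Request:
apply_moves(
  plan=[
    [0,[0.3,0,0],[0,0,0]],
    [0,[0.4,0,0],[0,0,0]],
  ],
)

```text
time_s: 17.05
tcp_pos: [0.5872, 0.2311, 0.185]
tool_rot: [0.007, 1.0, -0.011, -0.013]
ft_force: [-16.8, -0.6, 10.5]
grip_width: -0.0001
```

Request:
apply_moves(
  plan=[
    [0,[0.3,0,0],[0,0,0]],
    [0,[0.4,0,0],[0,0,0]],
  ],
)

```text
time_s: 17.22
tcp_pos: [0.5877, 0.2312, 0.1849]
tool_rot: [0.007, 1.0, -0.011, -0.017]
ft_force: [-15.7, -0.6, 10.9]
grip_width: 0.0004
```

It has met a stop at 16–18 N. Backing off to check that this was the drawer shutting and not something else.

Request:
apply_moves(
  plan=[
    [0,[-2,0,0],[0,0,0]],
    [0,[-6,0,0],[0,0,0]],
    [0,[-10,0,0],[0,0,0]],
    [0,[-14,0,0],[0,0,0]],
    [0,[-17,0,-2],[0,0,0]],
  ],
)

```text
time_s: 17.63
tcp_pos: [0.4135, 0.2338, 0.207]
tool_rot: [0.009, 1.0, -0.011, -0.021]
ft_force: [-0.1, -0.4, -0.2]
grip_width: -0.0001
```

Request:
apply_moves(
  plan=[
    [0,[0,0,-4],[0,0,0]],
    [0,[0,0,-8],[0,0,0]],
    [0,[0,0,-8],[0,0,0]],
  ],
)

```text
time_s: 17.88
tcp_pos: [0.4202, 0.2373, 0.2957]
tool_rot: [0.005, 1.0, -0.01, -0.014]
ft_force: [2.9, 1.1, 1.5]
grip_width: -0.0002
```

```bash
python3 - <<'E'
from h import *
s=read_camera('side');t=read_camera('top')
a=cv2.resize(s['img'][160:320,170:430],(780,480),interpolation=cv2.INTER_CUBIC);cv2.imwrite('pics/s9.png',a)
for n in('side','top'):
    q=s if n=='side' else t
    print(n,[(d['confidence'],d['position'],world(q,*d['position'],.132)) for d in spot_point('unit_drawer0_handle',q)])
E
```

```text
side [(0.8, [216.5, 237.8], array([0.60280687, 0.23297913, 0.132     ]))]
top [(0.64, [202.9, 177.9], array([0.59794429, 0.22159045, 0.132     ])), (0.29, [433.1, 172.1], array([ 0.61634005, -0.34131454,  0.132     ]))]
```

View pics/s9.png

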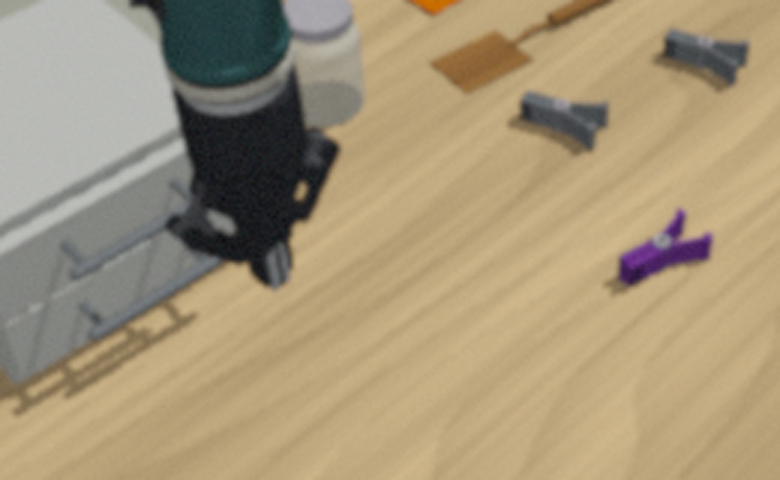

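The drawer looks shut, with the upper handle above the lower one at crop (75,270) and (95,333). I'll compare the depth of the two front panels.

```bash
python3 - <<'E'
from h import *
s=read_camera('side')
m=np.zeros((400,640),bool)
for c0 in (8,):
    m[160+70:160+128,170+2:170+60]=True
X=cloud(s,m)
for lo,hi in((.02,.05),(.05,.075),(.095,.115),(.115,.125),(.14,.152),(.155,.165)):
  k=(X[:,2]>lo)&(X[:,2]<hi)&(X[:,0]>.5)
  Y=X[k]
  # panel x referred to y=.3 with yaw slope
  for yl in(.24,.29,.32):
    j=(Y[:,1]>yl)&(Y[:,1]<yl+.04)
    if j.sum()>8: print((lo,hi),yl,j.sum(),np.percentile(Y[j,0],[25,50,75,90]).round(4))
E
```

```text
(0.02, 0.05) 0.24 76 [0.6371 0.6384 0.6394 0.6403]
(0.02, 0.05) 0.29 132 [0.64   0.6411 0.6422 0.6434]
(0.02, 0.05) 0.32 110 [0.6413 0.643  0.6444 0.6541]
(0.05, 0.075) 0.24 190 [0.6011 0.6362 0.6385 0.6401]
(0.05, 0.075) 0.29 134 [0.6397 0.6409 0.6421 0.643 ]
(0.05, 0.075) 0.32 83 [0.6416 0.6428 0.644  0.6453]
(0.095, 0.115) 0.24 44 [0.6378 0.6385 0.6398 0.6413]
(0.095, 0.115) 0.29 101 [0.6396 0.6408 0.642  0.6432]
(0.095, 0.115) 0.32 46 [0.6411 0.6421 0.6429 0.6436]
(0.115, 0.125) 0.24 39 [0.6378 0.6387 0.6393 0.64  ]
(0.115, 0.125) 0.29 51 [0.6397 0.6408 0.6416 0.6433]
(0.115, 0.125) 0.32 19 [0.6409 0.6418 0.6426 0.6435]
(0.14, 0.152) 0.24 48 [0.6369 0.6382 0.6389 0.6402]
(0.14, 0.152) 0.29 64 [0.64   0.6408 0.6421 0.6427]
(0.14, 0.152) 0.32 10 [0.641  0.6418 0.6425 0.6427]
(0.155, 0.165) 0.24 21 [0.6405 0.642  0.6467 0.6502]
(0.155, 0.165) 0.29 88 [0.6433 0.6487 0.654  0.656 ]
```

The upper front is flush with the lower one to within a millimetre, so the drawer is shut. Handing in.

```bash
python3 -c "
from h import *
print(ticket.finish_job())"
```

```text
the job is handed in; nothing more can be done
None
```

The weak clip is in the top drawer, the drawer is shut, and I handed the job in at about 18 s of the 67 s allowed. No verdict was reported.

- **Finding the weak clip:** I squeezed the levers of all three clips to about 36 mm where they lay, then pushed down on them. Two held 13–18 N before slipping. The one nearest the drawer slid at a steady 4 N, so I took it as the weak one and let it go. The first push on the farthest clip may have touched the shelf, so I repeated it higher up and read 14 N.
- **Placing it:** I gripped it by its shut jaws and carried it with the levers free. The camera showed it lying on the drawer floor, let go, before I pushed.
- **Shutting the drawer:** I pushed the handle until it stopped at 16–18 N. Afterwards the upper front panel was flush with the lower one to within about 1 mm.
- **Everything else:** The two good clips lie on the shelf about 1 cm from where they started. The jar, spatula and purple clip look unmoved, and the arm was clear of everything at the end.

Two readings did not quite agree. The gripper read 15.5 mm on the jaws, which should be 18 mm wide, though the picture showed a sound grip. I could not look inside the drawer once it was shut, so the clip's final position there is unchecked.

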